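# Clamp the hinge pin for filing and hold the ratchet lever at the third click

## Robot

A 6-joint arm with a two-finger parallel gripper is mounted at the origin on the work surface. World frame = base frame: x ahead of the robot, y to its left, z up, the work surface at z = 0. Lengths are in m, angles in degrees, forces in N, time in s.
With the tool pointing down it reaches from about 0.25 to 0.775 m from the base axis. Payload 8.9 kg.
Tool frame: the origin (TCP) lies between the finger pads; the fingertips stand 8 mm ahead of it and the grasp point (between the pads) lies 11 mm behind it (tip_extent is the distance from the TCP to the fingertips, in m); z points along the fingers, y is the direction in which the jaws open and shut (so a half turn about z gives the same grasp; the last joint's range is limited). The gripper opens to 85 mm and grips with 20 to 120 N. Pads are 22 mm wide; open, the fingers measure 114 mm over their backs; the gripper's body (76 mm by 85 mm) begins 54 mm behind the grasp point. The pads swing forward as they close: fully open they stand 13 mm farther back than shut.
Start: joints at [-7.981, 16.656, -8.789, 64.555, 0, 82.019], TCP at [0.525, 0, 0.239] pointing down, gripper open.
Joint ranges: [-144.48, 144.48], [-52.06, 99.96], [-74.48, 78.29], [-112.23, 115.85], [-86.99, 84.42], [-180, 180]. Speed limits (degrees/s): [127.2, 127.2, 159.86, 180, 180, 180].

## Interface

Orientations are given as [roll, pitch, yaw] about the fixed x, y, z axes, in that order (R = Rz(yaw) Ry(pitch) Rx(roll)).
In Python, from rig import * gives the robot as it stands. The module is installed in compiled form; this text tells all that it offers.
- The arm moves only by the shell command python3 -m pendant 'ROWS' [OPENING] [FORCE]. ROWS is JSON, a list of rows, each a list of 4 numbers: the shift along the world's x, y, z in cm, then the turn about the world's z in rad. In form: [[tx, ty, tz, twist], ...]. A call has 1 to 20 rows; each row is the pose to reach, as a shift and turn from the pose commanded when the call began; what a row does not reach only later rows make up. A row lasts 1/10 s, in which the tool goes at most 50 mm and 8.59 degrees, less where a joint would pass 70% of its speed; a pose out of reach is approached as far as the arm can. A call with a gripper value outside its range is refused whole. OPENING is the finger opening in cm, from 0 to 8.54, set as the call begins (- or left out, the last holds). The fingers move at their own pace and stop on an object; FORCE is the grip in N (left out, the last holds). Time passes only in rows, so rows that repeat a pose let the fingers close. It gives the time, the measured TCP pose, the force and the opening at its end, in the units of the state.
- sense(): the state, without advancing time (a new reading comes with each control period).
- capture(name): name is "scene" or "side" or "wrist"; returns the picture (420x560x3 uint8, red, green, blue); there is no depth.
- camera_model(name): a dict with "camera_matrix" (3x3 intrinsics, pixels), "dist" ([k1, k2, p1, p2, k3] as OpenCV has them; the pictures are not rectified), "eye" and "orientation" of the camera in the world. Camera axes: x right, y up, looking along -z (the intrinsics and any distortion apply to the point x, -y, -z); pixel columns grow to the right and rows downward; lengths in m; the calibration is good to about 2 mm. A picture is of the moment at which its call begins: read the wrist's pose just before it. camera_model takes no time and is no camera call; for the wrist camera it gives the pose at the moment of the call.
- sign_off(): hands the job in, once; it reports no verdict.
The state is a dict: "time": time; "qpos": joint angles; "dq": joint speeds; "effort": joint torques, N m; "ee_pos": TCP position; "tcp_rot": TCP orientation; "contact_force": force on the tool from outside, world axes, zero at the start; "moment": the same for the moment, N m; "gripper_width": finger opening in m.
Only numpy, scipy, OpenCV 4.12 (cv2) and the standard library are available. Lean on these libraries where they do the work, as an engineer would, in place of code of your own. Each camera call takes 0.05 s, during which the arm holds its last target.

## Task

Lay the aluminium hinge pin, which is standing on its head on the green mat, on its side in the two V notches of the press, its head hanging free past one end, and let go of it. Then pull the press lever over and down, feeling for the clicks of its ratchet, and stop on the third click, never going as far as a fourth, so that the pad holds the pin firm without marking it. The ratchet does not lock and the lever springs back, so finish with the lever still held down at the third click while I file the pin's end, and leave the hinge leaves and the file lying as they are.

Things in the scene. Friction and masses are not known exactly. Their poses are not given: they have to be found in the camera images.
- hinge_pin: Brushed aluminium hinge pin, 126 mm long, about 60 g: round shank 14 mm in diameter, flat head 25 mm in diameter and 6 mm thick. Starts upright, standing on its head on the mat. Origin at the centre of the head's outer face; z runs along the pin from head to free end (up at the start).
- pin_mid (a point): Point on the pin's axis half way along it, 63 mm from either end.
- press: Steel hold-down press screwed to the board; place and yaw vary. Base plate 12 mm thick, from x -45 to 190 and y -55 to 55 mm. Origin on the board under the cradle's middle; x points from the cradle to the lever's pivot (roughly away from the robot), z up, y along the cradle. The pin lies along y, across the lever, its head outside the cradle plates at either end.
- cradle (a point): Where the pin's middle comes to rest, 52 mm above the board. The cradle is two upright plates 10 mm thick, centred 40 mm to either side along y (clear gap 70 mm), each with a 90 degree V notch, mouth 31 mm wide at 58 mm height. With the pin's middle here, its head clears the near plate by 12 mm. In the gap the base plate's top is at 12 mm height.
- lever_pivot (a point): Centre of the lever's pivot, 100 mm from the cradle's middle along the press's x, 60 mm above the board. The lever turns about the press's y direction; its ratchet hub is 92 mm across.
- press_lever (a joint): Lever angle, rad: 0 upright, where its spring keeps it; grows as it is pulled over toward the cradle and down (1.57 level, end stop 1.66). The first click comes at 1.15 to 1.29, as the click bracket is set, then one every 0.10 (21 mm at the grips). It clicks but does not lock: let go at the third, it springs back. The pad meets the pin at about 1.27.
- grip_left (a point): Middle of the left (press +y) one of the lever's two grips: black sleeves 18 mm in diameter, 50 mm long, along the press's y, 34 mm to either side of the lever (14 x 12 mm bar). They turn freely, so a gripper may keep its direction as the lever swings. Lever upright: 210 mm above the pivot, 26 mm to press +x of it. z axis along the lever.
- grip_right (a point): Middle of the right (press -y) grip. Pull needed here, square to the lever: 2 to 5 N before the clicks begin. Over the last 15 mm before each click it climbs by 5 to 9 N, and at the click it falls away by 5 to 10 N within 4 mm, then climbs again toward the next. The pad's spring adds 2 to 3 N a click. The third click peaks at 12 to 18 N; just after it the pull is 4 to 9 N.
- press_pad: Round rubber pad, 28 mm across, on a spring plunger under the lever, 100 mm from the pivot; it presses on the pin's middle when the lever is down (32 mm of spring travel). Origin on the lever's pivot line; the free pad's face is 30 mm below it.
- click_bracket: Steel arm behind the hub carrying the sprung click finger; swivelled about the lever's pivot and clamped, it stays as set, within 0.05 rad of level. Its z axis leans 0.5 rad toward the cradle from upright when the arm is level.
- leaf_a: Loose steel hinge leaf lying on the mat, 76 x 60 x 5 mm with two 23 mm knuckles along one side. Leave alone. Origin under its middle.
- leaf_b: The other steel hinge leaf, likewise on the mat. Leave alone.
- file: Small file lying on the mat, 160 mm long and 14 mm high, with a black plastic handle. Leave alone. Origin under its middle.
- mat: Green silicone mat, 340 x 250 x 3 mm, fixed to the board; the pin, hinge leaves and file are on it. Origin under its middle.

How it is judged (in metres and radians):
On the way, in this order (a step that is already met when the one before it is completed fails the run):
1. the pin lies on its side in both V notches and has been let go, the lever still up (angle between hinge_pin's own z axis and vertical between 1.49 and 1.65 rad and angle between the z axis of hinge_pin and the y axis of press, either way round below 0.08 rad and x of pin_mid in the frame of cradle between -0.004 and 0.004 m and y of pin_mid in the frame of cradle between -0.016 and 0.016 m and z of pin_mid in the frame of cradle between -0.004 and 0.004 m and contact force between the fingers and hinge_pin below 0.1 N and value of joint press_lever below 0.6 rad), for 0.3 s.
2. the lever has passed its first click with the pin in place (angle between hinge_pin's own z axis and vertical between 1.49 and 1.65 rad and angle between the z axis of hinge_pin and the y axis of press, either way round below 0.08 rad and x of pin_mid in the frame of cradle between -0.004 and 0.004 m and y of pin_mid in the frame of cradle between -0.016 and 0.016 m and z of pin_mid in the frame of cradle between -0.004 and 0.004 m and angle between the z axis of grip_left and the z axis of click_bracket, either way round above 0.72 rad).
3. the lever has passed its third click with the pin in place (angle between hinge_pin's own z axis and vertical between 1.49 and 1.65 rad and angle between the z axis of hinge_pin and the y axis of press, either way round below 0.08 rad and x of pin_mid in the frame of cradle between -0.004 and 0.004 m and y of pin_mid in the frame of cradle between -0.016 and 0.016 m and z of pin_mid in the frame of cradle between -0.004 and 0.004 m and angle between the z axis of grip_left and the z axis of click_bracket, either way round between 0.92 and 1.02 rad), for 0.2 s.
At the end, for the whole second after the job is handed in: The pin lies in both V notches (middle within 16 mm along and 4 mm across of the cradle's middle, axis within 0.08 rad), pressed by the pad with over 3 N and not touched by the fingers; the lever stands still between its third and fourth click, held there by the fingers (over 1 N) (all of step 3 and contact force between the fingers and hinge_pin below 0.1 N and contact force between the fingers and press_lever above 1 N and contact force between press_pad and hinge_pin above 3 N and linear speed of hinge_pin below 0.02 m/s and velocity of joint press_lever between -0.1 and 0.1 rad/s); the arm keeps its last pose, push and grip.
It fails at once if the lever is taken to a fourth click (angle between the z axis of grip_left and the z axis of click_bracket, either way round above 1.025 rad).
It fails at once if a hinge leaf or the file is disturbed (moved over 20 mm) (distance of any of leaf_a, leaf_b, file from where it was at the start of the episode above 0.02 m).
It also fails if it takes over 72 s, if anything falls off the work surface, if the arm or the gripper's body presses on something with over 40 N, if the wrist force passes 120 N, or if a joint passes its speed limit or range.

## Working session

There is one attempt and no reset: what is moved stays moved. The work goes in short steps, Python scripts to look and compute and a shell command to move; the robot and the scene stay as the last step left them, time stands still between calls to the robot, and variables do not carry over. Pictures are saved under pics/ and viewed, and the job is handed in when it is done.

```bash
mkdir -p pics; cat > h.py <<'E'
from rig import *
import numpy as np, cv2
def save(n,im): cv2.imwrite('pics/'+n+'.png',cv2.cvtColor(np.ascontiguousarray(im),cv2.COLOR_RGB2BGR))
E
python3 - <<'E'
from h import *
print(sense())
for c in ["scene","side","wrist"]:
    m=camera_model(c); print(c,m)
    save(c+'0',capture(c))
E
```

```text
{'time': 0.0, 'qpos': array([-7.98166481e+00,  1.66878577e+01, -8.83070388e+00,  6.45567312e+01,
        3.81042477e-04,  8.20185385e+01]), 'dq': array([ 0.0421236 ,  0.03609663, -0.03867766, -0.02319721,  0.0295003 ,
        0.01050085]), 'effort': array([-3.46096487e-03, -5.37150800e+01,  3.31364536e+01,  1.60375424e-02,
       -3.39078597e-04,  1.08972756e-05]), 'ee_pos': array([5.24561850e-01, 6.40575415e-05, 2.38744405e-01]), 'tcp_rot': array([-1.79925489e+02, -1.08319538e-02,  8.99997894e+01]), 'contact_force': array([ 1.16335389, -0.60398734, -1.03498364]), 'moment': array([0.01375061, 0.08867839, 0.00950908]), 'gripper_width': 0.08531036338984346}
scene {'camera_matrix': array([[490.08464377,   0.        , 277.1905973 ],
       [  0.        , 490.08464377, 210.03083917],
       [  0.        ,   0.        ,   1.        ]]), 'dist': array([-0.14464482,  0.        ,  0.        ,  0.        ,  0.        ]), 'eye': array([ 1.11016891, -0.41070987,  0.91536424]), 'orientation': array([46.5808039 ,  0.09568677, 49.05108128])}
side {'camera_matrix': array([[540.39795411,   0.        , 277.79004716],
       [  0.        , 540.39795411, 210.88105403],
       [  0.        ,   0.        ,   1.        ]]), 'dist': array([0.06486454, 0.        , 0.        , 0.        , 0.        ]), 'eye': array([0.39942427, 0.89310271, 0.88224887]), 'orientation': array([  47.81204975,    0.29765863, -169.93862321])}
wrist {'camera_matrix': array([[308.83186047,   0.        , 280.35436092],
       [  0.        , 308.83186047, 210.67321859],
       [  0.        ,   0.        ,   1.        ]]), 'dist': array([-0.07100446,  0.        ,  0.        ,  0.        ,  0.        ]), 'eye': array([0.52504293, 0.0742511 , 0.37331775]), 'orientation': array([-1.67938720e+01,  9.47055434e-03, -9.65655643e-03])}
```

View pics/scene0.png

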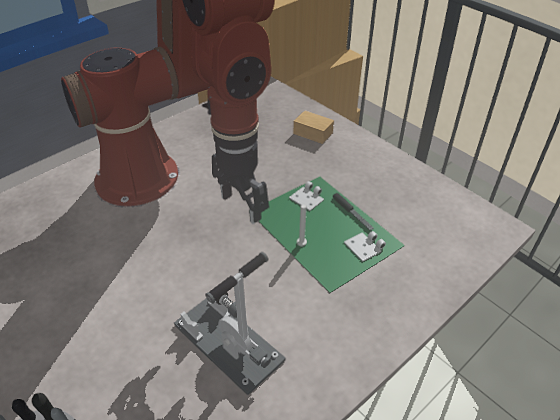

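View pics/side0.png

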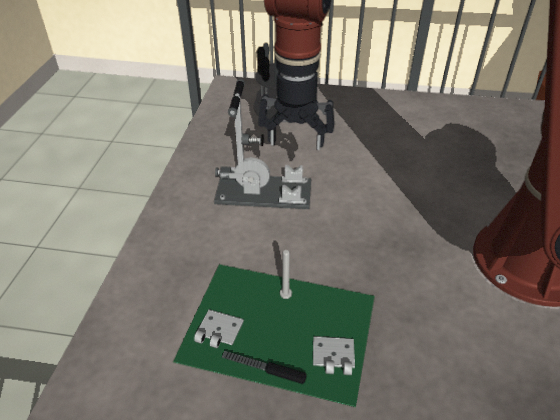

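View pics/wrist0.png

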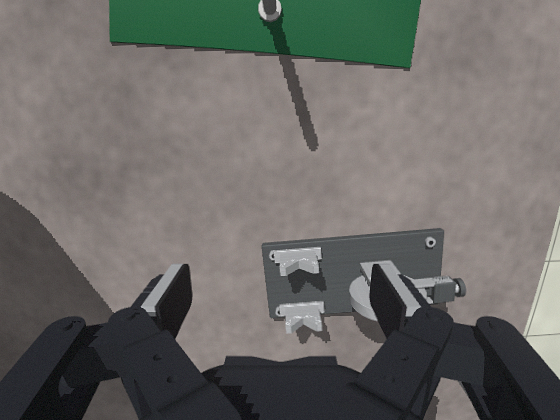

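The wrist picture shows the pin's head at about (270,8) and the press plate around (262–443, 229–320). The scene picture shows the pin's foot at (301,243) and the lever's grips near (240,278). The side picture shows the pin from (285,295) up to (286,250). I'll zoom in to pick points.

```bash
python3 - <<'E'
import cv2
def crop(n,x0,y0,x1,y1,k,o):
    im=cv2.imread(f'pics/{n}.png')[y0:y1,x0:x1]
    cv2.imwrite(f'pics/{o}.png',cv2.resize(im,None,fx=k,fy=k,interpolation=cv2.INTER_CUBIC))
crop('scene0',165,245,305,395,4,'s_press')
crop('side0',205,75,325,215,4,'d_press')
crop('wrist0',250,215,480,345,3,'w_press')
a=cv2.imread('pics/scene0.png')[195:255,270:330];b=cv2.imread('pics/side0.png')[240:310,255:315]
cv2.imwrite('pics/pins.png',cv2.hconcat([cv2.resize(a,(390,390),interpolation=2),cv2.resize(b,(390,455),interpolation=2)[:390]]))
E
```

```text
(no output)
```

View pics/s_press.png

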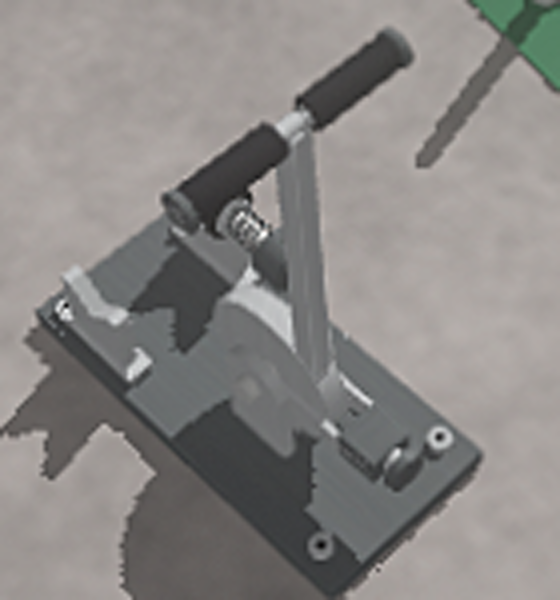

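View pics/d_press.png

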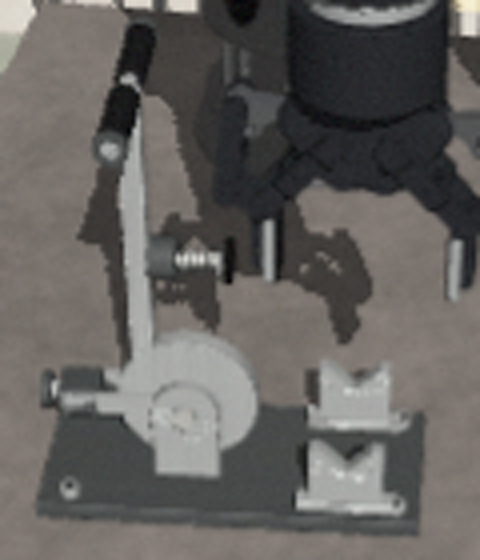

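View pics/w_press.png

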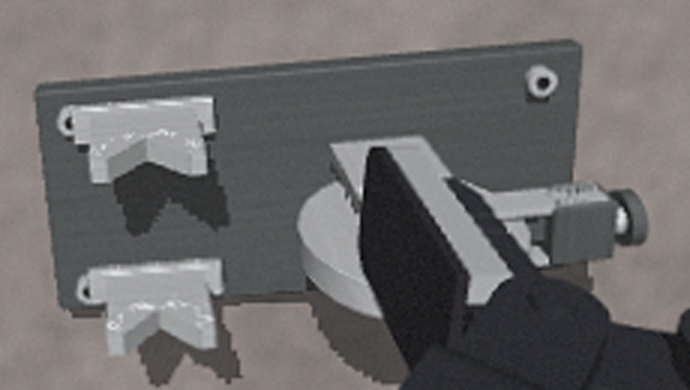

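View pics/pins.png

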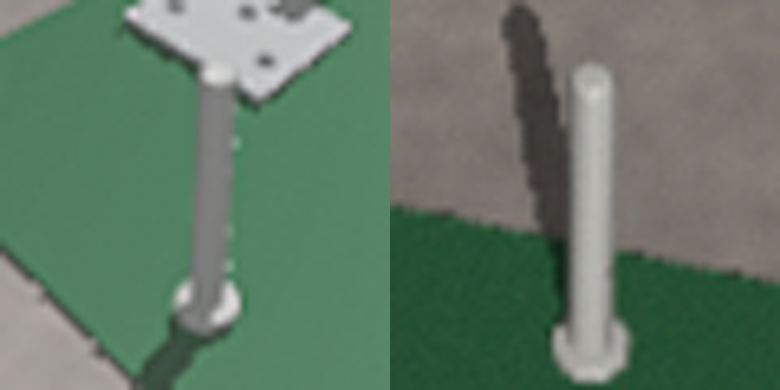

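```bash
cat >> h.py <<'E'
from scipy.spatial.transform import Rotation as Ro
from scipy.optimize import least_squares
def proj(m,P):
    P=np.atleast_2d(P).astype(float)
    R=Ro.from_euler('xyz',m['orientation'],degrees=True).as_matrix()
    c=(P-m['eye'])@R; c=c*[1,-1,-1]
    return cv2.projectPoints(c.reshape(-1,1,3),np.zeros(3),np.zeros(3),m['camera_matrix'],np.array(m['dist']))[0].reshape(-1,2)
def onplane(m,uv,z):
    f=lambda p: (proj(m,[p[0],p[1],z])[0]-uv)
    return least_squares(f,[0.5,0]).x
def press2w(p,q):
    x,y,a=p; q=np.atleast_2d(q)/1000.
    return np.c_[x+np.cos(a)*q[:,0]-np.sin(a)*q[:,1], y+np.sin(a)*q[:,0]+np.cos(a)*q[:,1], q[:,2]]
E
python3 - <<'E'
from h import *
M={c:camera_model(c) for c in ('scene','side','wrist')}
obs=[('wrist',(-45,55,12),(262.3,245)),('wrist',(190,55,12),(443.3,230)),('wrist',(-45,-55,12),(270,317.5)),
('scene',(-45,-55,12),(175,323)),('scene',(190,-55,12),(247.5,392.5)),('scene',(190,55,12),(285.5,358.8)),
('side',(190,55,12),(214.5,201)),('side',(-45,55,12),(310,205.5)),('side',(-45,-55,12),(311,178)),
('scene',(126,59,270),(265,257)),('scene',(126,-59,270),(210,297.5)),('side',(126,59,270),(232.5,112))]
f=lambda p: np.array([proj(M[c],press2w(p,q))[0]-uv for c,q,uv in obs])
r=least_squares(lambda p:f(p).ravel(),[0.5,-0.2,0],loss='soft_l1',x_scale=[.01,.01,.01])
print(r.x,np.degrees(r.x[2]))
for o,e in zip(obs,f(r.x)): print(o[0],o[1],e.round(1))
p=r.x
for n,q in dict(cradle=(0,0,52),gl=(126,34,270),gr=(126,-34,270)).items(): print(n,press2w(p,q))
po=[('scene',.129,(303.5,206.5)),('scene',.009,(301.8,241.2)),('side',.129,(286.1,252.6)),('side',.009,(285.8,293.1))]
for c,z,uv in po: print(c,z,onplane(M[c],uv,z))
g=least_squares(lambda p:np.array([proj(M[c],[p[0],p[1],z])[0]-uv for c,z,uv in po]).ravel(),[.5,.1]);print(g.x,g.fun.round(1))
for c,uv in [('scene',(0,0))]: pass
E
```

```text
[ 0.5493779  -0.1314257   0.08317081] 4.765336225697387
wrist (-45, 55, 12) [-1.8  0.1]
wrist (190, 55, 12) [1.2 0.2]
wrist (-45, -55, 12) [-1.2  0.8]
scene (-45, -55, 12) [-1.  -0.9]
scene (190, -55, 12) [0.3 0.6]
scene (190, 55, 12) [ 1.1 -1.2]
side (190, 55, 12) [-1.4 -0.2]
side (-45, 55, 12) [-1.   0.9]
side (-45, -55, 12) [ 0.2 -0. ]
scene (126, 59, 270) [-1.7  0.9]
scene (126, -59, 270) [ 1.6 -0.3]
side (126, 59, 270) [-0.4 -0.3]
cradle [[ 0.5493779 -0.1314257  0.052    ]]
gl [[ 0.67211781 -0.08707578  0.27      ]]
gr [[ 0.6777669  -0.15484073  0.27      ]]
scene 0.129 [0.51318495 0.18753337]
scene 0.009 [0.51294932 0.18771995]
side 0.129 [0.51206291 0.18973759]
side 0.009 [0.5119621  0.19047386]
[0.51224633 0.18907951] [ 0.2 -0.5  0.2 -0.4 -0.  -0.3 -0.  -0.5]
```

The fits agree. The pin is at (0.512, 0.189). The press is at (0.549, −0.131) with yaw 4.8°. The tool can't tilt, so I'll hold the pin lightly near its top and lower it onto its side by arcing about its head's rim.

```bash
python3 -m pendant '[[-0.3,4.5,0,0],[-0.7,9,0,0],[-1.0,13.5,0,0],[-1.25,17.5,0,0],[-1.25,18.9,-3,0],[-1.25,18.9,-7,0],[-1.25,18.9,-10,0],[-1.25,18.9,-11.7,0],[-1.25,18.9,-11.7,0]]' 4.5 20
python3 - <<'E'
from h import *
s=sense();print(s['ee_pos'],s['tcp_rot'])
save('sc1',capture('scene')[160:300,220:360].repeat(3,0).repeat(3,1));
save('sd1',capture('side')[160:330,200:370].repeat(3,0).repeat(3,1))
E
```

```text
time: 1.05
ee_pos: [0.5104, 0.1886, 0.1198]
tcp_rot: [-179.7, 0.1, 90.0]
contact_force: [0.7, -0.2, -0.3]
gripper_width: 0.0452
[0.51043737 0.18861411 0.11976521] [-1.79715651e+02  6.31396856e-02  9.00067356e+01]
```

View pics/sc1.png

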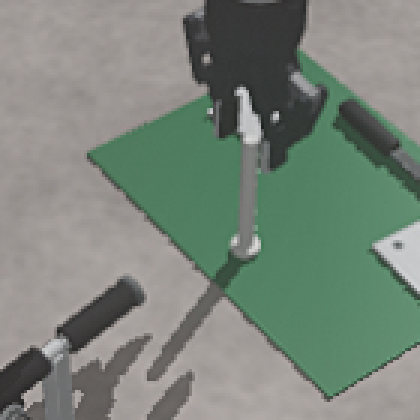

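View pics/sd1.png

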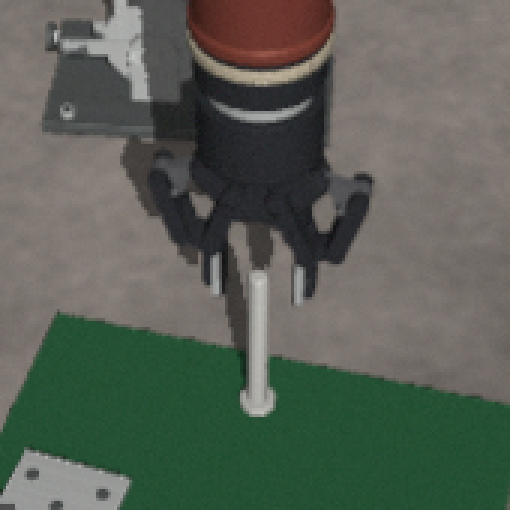

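The side view shows the pin (258,270 to 258,400) centred between the fingers. Closing lightly.

```bash
python3 -m pendant '[[0.1,0,0.3,0],[0.1,0,0.3,0],[0.1,0,0.3,0],[0.1,0,0.3,0],[0.1,0,0.3,0],[0.1,0,0.3,0],[0.1,0,0.3,0]]' 1.0 20
python3 - <<'E'
import numpy as np
for d in range(0,95,5):
    f=np.radians(d);r=118.5
    print(d,(12.5*np.cos(f)-r*np.sin(f)-12.5).round(1),(r*np.cos(f)+12.5*np.sin(f)-r).round(1))
E
```

```text
time: 1.85
ee_pos: [0.5146, 0.1892, 0.1268]
tcp_rot: [179.8, -0.0, 90.0]
contact_force: [-0.8, 0.4, 7.7]
gripper_width: 0.0125
0 0.0 0.0
5 -10.4 0.6
10 -20.8 0.4
15 -31.1 -0.8
20 -41.3 -2.9
25 -51.3 -5.8
30 -60.9 -9.6
35 -70.2 -14.3
40 -79.1 -19.7
45 -87.5 -25.9
50 -95.2 -32.8
55 -102.4 -40.3
60 -108.9 -48.4
65 -114.6 -57.1
70 -119.6 -66.2
75 -123.7 -75.8
80 -127.0 -85.6
85 -129.5 -95.7
90 -131.0 -106.0
```

```bash
python3 -m pendant '[[0,-1.0,0.0,0],[0,-2.1,0.0,0],[0,-3.1,-0.1,0],[0,-4.1,-0.35,0],[0,-5.1,-0.65,0],[0,-6.1,-1.0,0],[0,-7.0,-1.5,0],[0,-7.9,-2.0,0],[0,-7.9,-2.0,0]]'
python3 - <<'E'
from h import *
save('sc2',capture('scene')[160:300,220:360].repeat(3,0).repeat(3,1));
save('sd2',capture('side')[160:330,200:370].repeat(3,0).repeat(3,1))
E
```

```text
time: 2.75
ee_pos: [0.513, 0.1087, 0.1045]
tcp_rot: [-179.9, 0.0, 89.9]
contact_force: [0.1, -1.6, 3.9]
gripper_width: 0.0126
```

View pics/sc2.png

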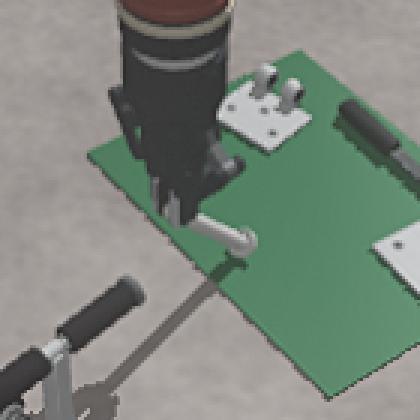

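View pics/sd2.png

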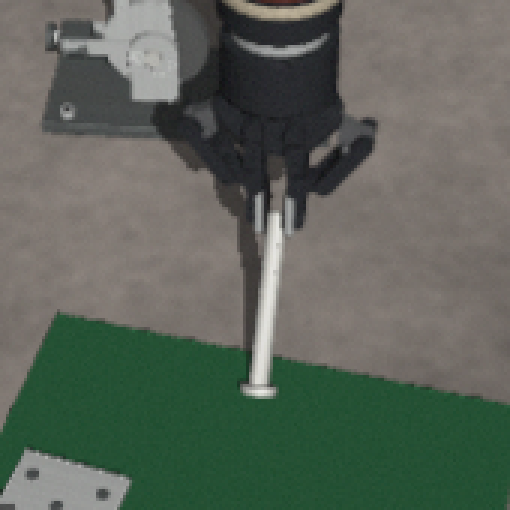

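The pin is leaning about 40° with its head still on the mat at scene (245,243) in the crop. Continuing the arc.

```bash
python3 -m pendant '[[0,-0.8,-0.65,0],[0,-1.6,-1.35,0],[0,-2.3,-2.1,0],[0,-3.0,-2.9,0],[0,-3.6,-3.75,0],[0,-4.05,-4.7,0],[0,-4.5,-5.6,0],[0,-4.8,-6.6,0],[0,-5.05,-7.6,0],[0,-5.15,-8.6,0],[0,-5.15,-8.9,0],[0,-5.15,-8.9,0]]'
python3 - <<'E'
from h import *
save('sc3',capture('scene')[160:300,220:360].repeat(3,0).repeat(3,1));
save('sd3',capture('side')[160:330,200:370].repeat(3,0).repeat(3,1))
E
```

```text
time: 4.05
ee_pos: [0.5131, 0.0586, 0.0157]
tcp_rot: [-179.9, -0.0, 90.0]
contact_force: [-0.4, -0.7, 0.7]
gripper_width: 0.0124
```

View pics/sc3.png

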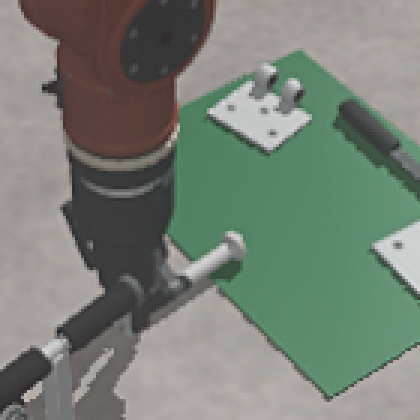

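View pics/sd3.png

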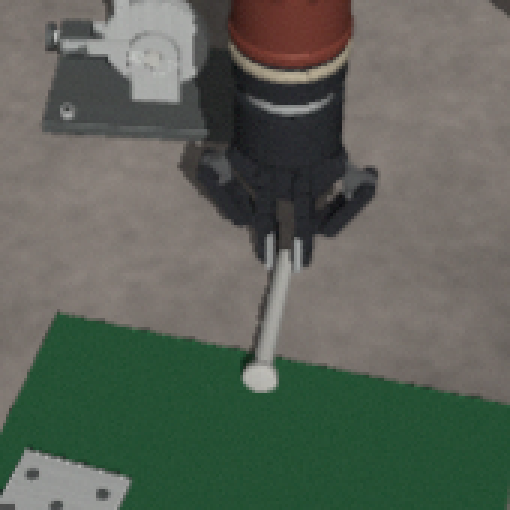

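The pin is now horizontal, with its head on the mat at crop (235,245). I'll let it settle and regrasp it near the middle.

```bash
python3 -m pendant '[[0,0,-0.2,0],[0,0,-0.3,0],[0,0,-0.3,0],[0,0,-0.3,0],[0,1.5,-0.3,0],[0,3,-0.3,0],[0,4.2,-0.3,0],[0,5.2,-0.3,0],[0,5.2,-0.3,0]]' 2.6 20
python3 - <<'E'
from h import *
save('sc4',capture('scene')[160:300,220:360].repeat(3,0).repeat(3,1));
save('sd4',capture('side')[160:330,200:370].repeat(3,0).repeat(3,1))
E
```

```text
time: 5.05
ee_pos: [0.5134, 0.1121, 0.0133]
tcp_rot: [180.0, -0.0, 90.1]
contact_force: [0.2, -0.8, 0.9]
gripper_width: 0.0262
```

View pics/sc4.png

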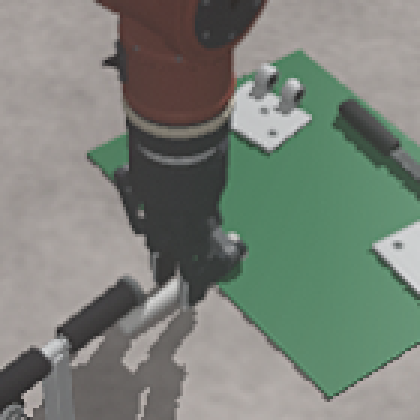

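View pics/sd4.png

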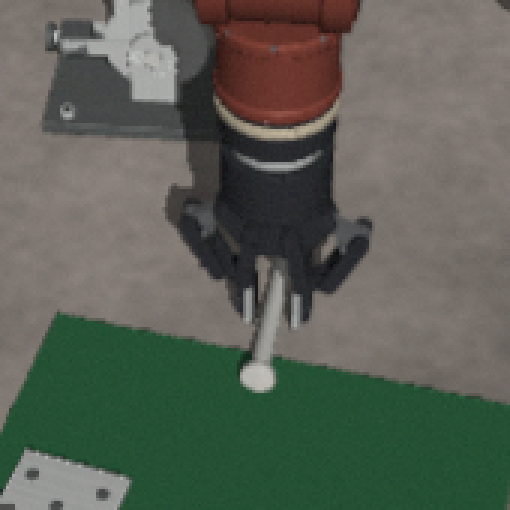

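```bash
python3 -m pendant '[[0,0,0,0],[0,0,0,0],[0,0,0,0],[0,0,0,0],[0,0,3,0],[0,0,7,0],[0,0,10,0],[0,0,12,0],[0,0,12,0],[0,0,12,0]]' 1.0 45
python3 - <<'E'
from h import *
M=camera_model('side')
print('head before lift',onplane(M,(286,285.7),.0145))
print(sense()['ee_pos'],sense()['tcp_rot'])
save('sc5',capture('scene')[130:300,190:360].repeat(3,0).repeat(3,1));
save('sd5',capture('side')[110:310,180:380].repeat(3,0).repeat(3,1))
E
```

```text
time: 6.15
ee_pos: [0.5135, 0.1103, 0.1331]
tcp_rot: [180.0, 0.0, 90.0]
contact_force: [-0.1, 0.1, -0.6]
gripper_width: 0.0119
head before lift [0.5140363  0.17559481]
[0.51348874 0.11032631 0.1331032 ] [1.79981929e+02 5.42615708e-03 8.99850468e+01]
```

View pics/sc5.png

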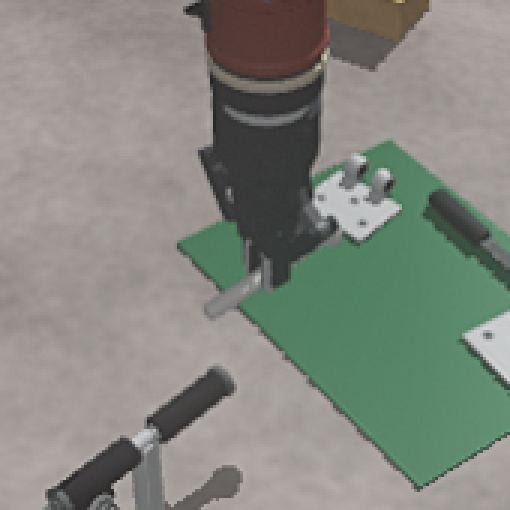

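View pics/sd5.png

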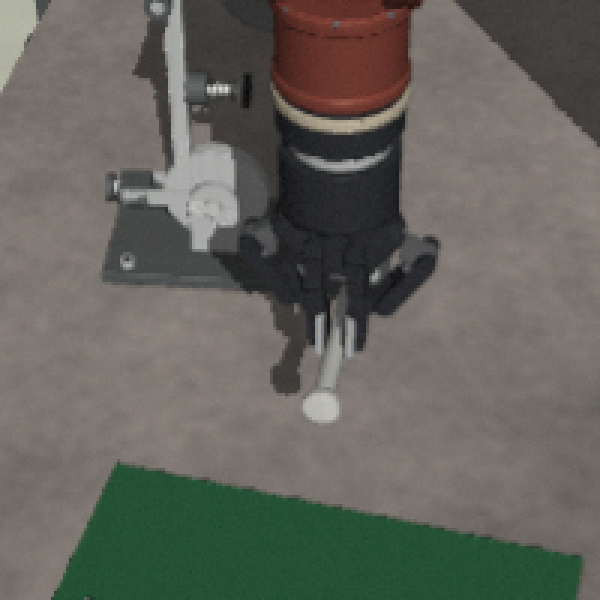

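```bash
python3 - <<'E'
from h import *
S=camera_model('side');C=camera_model('scene')
for z in (.130,.135,.138): print(z,onplane(S,(287.3,245.7),z), onplane(C,(260.7,234),z))
E
```

```text
0.13 [0.51261648 0.1722188 ] [0.51686059 0.05395066]
0.135 [0.51186412 0.17701032] [0.52063787 0.05099241]
0.138 [0.5114127  0.17988524] [0.52290424 0.04921746]
```

The pin is held about 66 mm from its head's face, close to its middle, and level. Carrying it over the cradle with a twist of 0.083 rad.

```bash
python3 -m pendant '[[0.3,-2.5,0.5,0.01],[0.7,-6,1,0.03],[1.3,-10,1,0.05],[2.0,-14,1,0.07],[2.7,-18,1,0.083],[3.3,-21.5,1,0.083],[3.6,-24,1,0.083],[3.6,-24.5,-1,0.083],[3.6,-24.5,-4,0.083],[3.6,-24.5,-6,0.083],[3.6,-24.5,-6,0.083],[3.6,-24.5,-6,0.083]]'
python3 - <<'E'
from h import *
print(sense()['ee_pos'],sense()['tcp_rot'])
save('sc6',capture('scene')[230:400,150:320].repeat(3,0).repeat(3,1));
save('sd6',capture('side')[50:220,190:360].repeat(3,0).repeat(3,1))
save('w6',capture('wrist'))
E
```

```text
time: 7.45
ee_pos: [0.5489, -0.1343, 0.0727]
tcp_rot: [-179.9, -0.0, 94.8]
contact_force: [0.1, -0.1, 0.2]
gripper_width: 0.0122
[ 0.54892147 -0.13429176  0.07274493] [-1.79901832e+02 -4.53423404e-02  9.47538589e+01]
```

View pics/sc6.png

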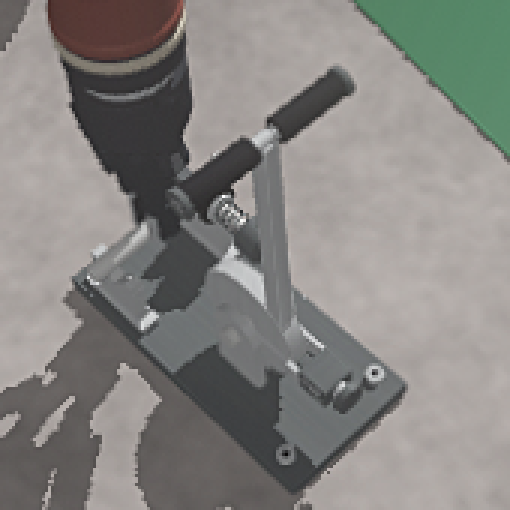

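View pics/sd6.png

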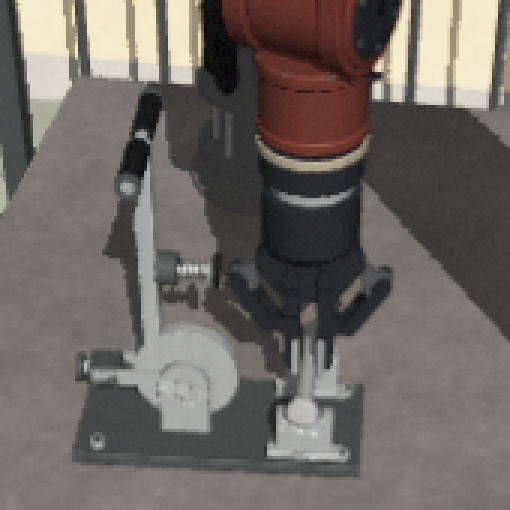

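View pics/w6.png

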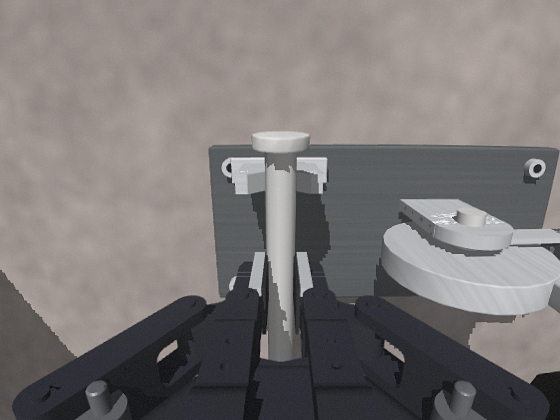

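The wrist view shows the pin (x≈280) lined up over the notches (232–328, row 165), with the head beyond the near plate. Lowering the pin.

```bash
python3 -m pendant '[[0,0,-0.8,0],[0,0,-1.4,0],[0,0,-1.6,0],[0,0,-1.7,0],[0,0,-1.8,0],[0,0,-1.8,0]]'
```

```text
time: 8.2
ee_pos: [0.5497, -0.1343, 0.0558]
tcp_rot: [180.0, -0.0, 94.8]
contact_force: [-2.0, 3.7, 5.9]
gripper_width: 0.0118
```

It has touched down at 6 N. Releasing.

```bash
python3 -m pendant '[[0,0,0,0],[0,0,0,0],[0,0,0,0],[0,0,0,0],[0,0,0,0]]' 2.4
python3 - <<'E'
from h import *
save('sc7',capture('scene')[230:400,150:320].repeat(3,0).repeat(3,1));
save('sd7',capture('side')[50:220,190:360].repeat(3,0).repeat(3,1))
save('w7',capture('wrist'))
E
```

```text
time: 8.7
ee_pos: [0.5494, -0.1345, 0.0552]
tcp_rot: [-180.0, -0.0, 94.8]
contact_force: [0.2, 0.7, 0.2]
gripper_width: 0.024
```

View pics/sd7.png

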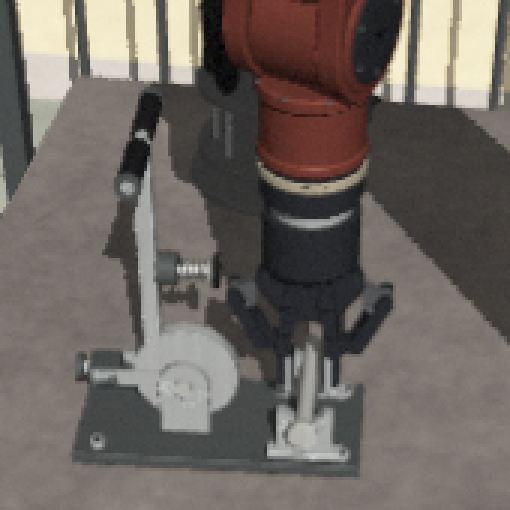

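View pics/w7.png

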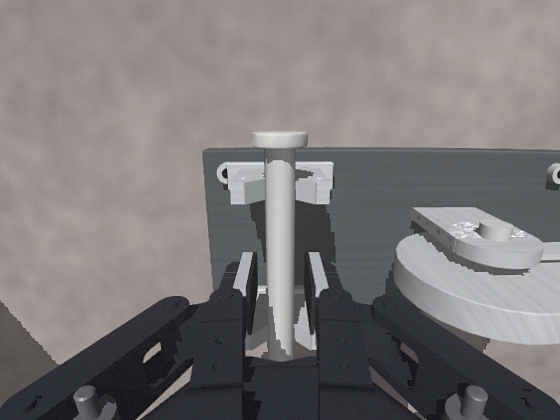

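The pin sits in the notches with its head past the near plate, and both fingers are clear. Retreating upward and then going above the left grip.

```bash
python3 -m pendant '[[0,0,1,0],[0,0,2.2,0],[-1,0,4,0],[-2,0,7,0],[-2.5,0,11,0],[-2.5,0,15.5,0],[-2,0.5,20,0],[-1,1.5,24.5,0],[1,2.5,28,0],[3,3.5,30.5,0],[5,4.2,30.5,0],[7,4.7,30.5,0],[7,4.7,30.5,0]]' 2.4
python3 - <<'E'
from h import *
print(sense()['qpos'])
save('sc8',capture('scene')[130:400,150:320].repeat(2,0).repeat(2,1));
save('sd8',capture('side')[0:220,150:360].repeat(2,0).repeat(2,1))
save('w8',capture('wrist'))
E
```

```text
time: 10.15
ee_pos: [0.6209, -0.0868, 0.3607]
tcp_rot: [179.9, 0.0, 94.8]
contact_force: [-0.2, -0.3, -0.4]
gripper_width: 0.0238
[-1.46402026e+01  2.74351627e+01  2.53541976e+01  8.78641186e+01
  1.57399229e-02  7.05400297e+01]
```

View pics/sc8.png

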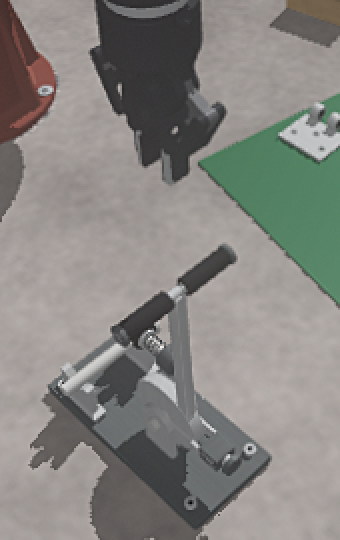

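View pics/sd8.png

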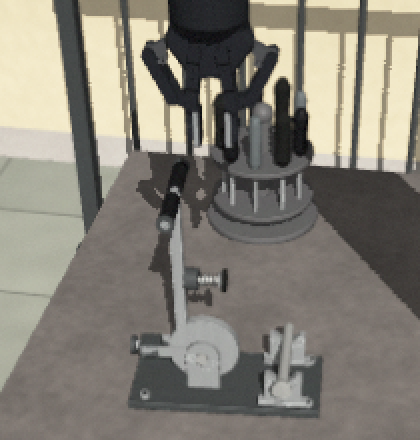

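View pics/w8.png

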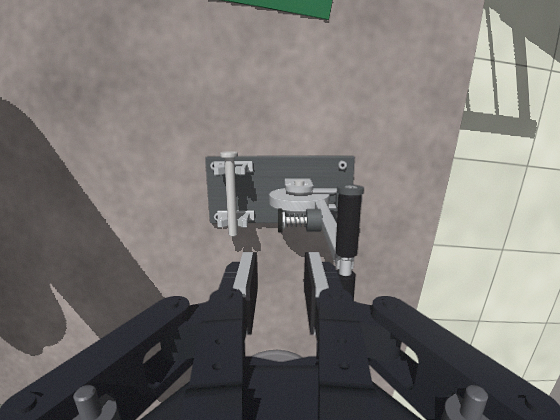

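The pin lies across both notches in the wrist view (230,155 to 234,235). The left grip is visible from (350,188) to (347,255). I'll check the grip's predicted position against this view, using this clearer view of the press too.

```bash
python3 - <<'E'
from h import *
p=[0.5494,-0.1314,0.0832]
M=camera_model('wrist'); print(sense()['ee_pos'])
for q in [(126,59,270),(126,9,270),(126,34,270),(-45,55,12),(190,55,12),(-45,-55,12),(0,63,52),(0,-63,52)]: print(q,press2w(p,q).round(4),proj(M,press2w(p,q)).round(1))
im=cv2.imread('pics/w8.png');cv2.imwrite('pics/w8z.png',cv2.resize(im[140:300,195:375],None,fx=3.3,fy=3.3,interpolation=2))
E
```

```text
[ 0.61893697 -0.08752942  0.36092249]
(126, 59, 270) [[ 0.6701 -0.0621  0.27  ]] [[350.3 191.6]]
(126, 9, 270) [[ 0.6742 -0.112   0.27  ]] [[346.2 252.6]]
(126, 34, 270) [[ 0.6721 -0.087   0.27  ]] [[348.2 223. ]]
(-45, 55, 12) [[ 0.5    -0.0803  0.012 ]] [[204.3 156.2]]
(190, 55, 12) [[ 0.7342 -0.0608  0.012 ]] [[354.8 156.1]]
(-45, -55, 12) [[ 0.5091 -0.1899  0.012 ]] [[208.9 222.8]]
(0, 63, 52) [[ 0.5442 -0.0686  0.052 ]] [[228.7 153.8]]
(0, -63, 52) [[ 0.5546 -0.1942  0.052 ]] [[232.6 236.3]]
```

View pics/w8z.png

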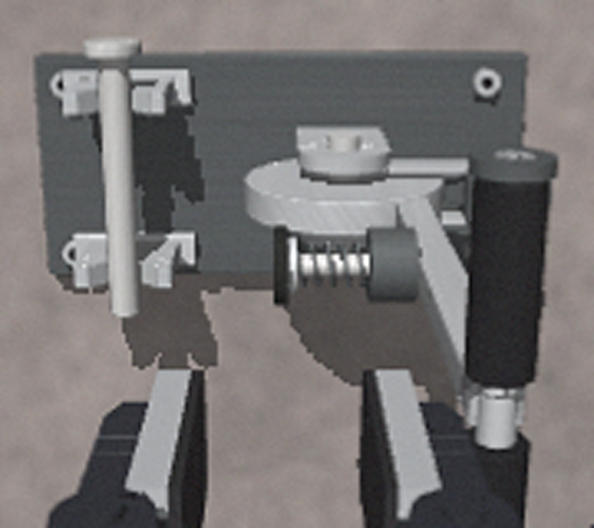

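Predictions match to 1–2 px, and the pin's middle is at the cradle. Descending on the left grip.

```bash
python3 -m pendant '[[2.5,0,0,0],[4.6,0,0,0],[5.3,0,-1,0],[5.3,0,-4,0],[5.3,0,-7,0],[5.3,0,-9,0],[5.3,0,-10.0,0],[5.3,0,-10.0,0]]' 4.5
python3 - <<'E'
from h import *
print(sense()['ee_pos'])
save('sc9',capture('scene')[200:340,190:330].repeat(3,0).repeat(3,1));
save('sd9',capture('side')[0:220,150:360].repeat(2,0).repeat(2,1))
E
```

```text
time: 11.1
ee_pos: [0.6712, -0.0875, 0.2593]
tcp_rot: [-179.9, -0.0, 94.7]
contact_force: [-0.2, -0.5, -0.7]
gripper_width: 0.0451
[ 0.67117598 -0.08750273  0.2592992 ]
```

View pics/sc9.png

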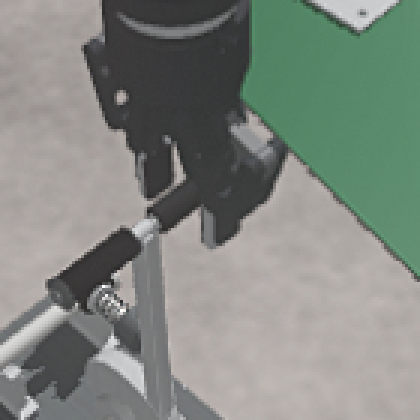

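View pics/sd9.png

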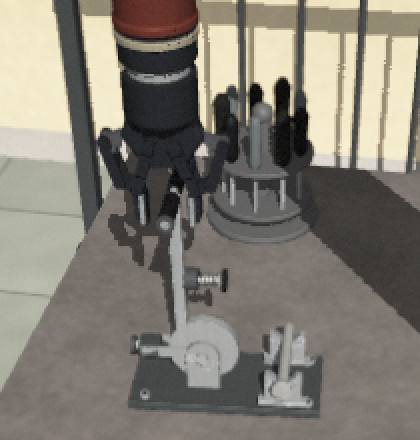

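```bash
python3 -m pendant '[[0,0,0,0],[0,0,0,0],[0,0,0,0],[0,0,0,0],[0,0,0,0],[0,0,0,0]]' 1.2 60
python3 - <<'E'
from h import *
print(sense()['ee_pos'],sense()['contact_force'])
for t in list(np.arange(.1,1.05,.1))+[1.05,1.1,1.15,1.2,1.25,1.3,1.35,1.4,1.45,1.5]:
    d=-21*np.sin(t)+2.6*(np.cos(t)-1);z=21*(np.cos(t)-1)+2.6*np.sin(t)
    print(round(t,2),(d*np.cos(.0832)).round(2),(d*np.sin(.0832)).round(2),z.round(2))
E
```

```text
time: 11.8
ee_pos: [0.6719, -0.0876, 0.2615]
tcp_rot: [-180.0, 0.0, 94.8]
contact_force: [-5.1, -0.2, 5.5]
gripper_width: 0.0162
[ 0.67194882 -0.08764358  0.26146497] [-5.10500805 -0.18065767  5.4527464 ]
0.1 -2.1 -0.18 0.15
0.2 -4.21 -0.35 0.1
0.3 -6.3 -0.53 -0.17
0.4 -8.35 -0.7 -0.65
0.5 -10.35 -0.86 -1.32
0.6 -12.27 -1.02 -2.2
0.7 -14.09 -1.18 -3.26
0.8 -15.8 -1.32 -4.5
0.9 -17.37 -1.45 -5.91
1.0 -18.8 -1.57 -7.47
1.05 -19.45 -1.62 -8.3
1.1 -20.07 -1.67 -9.16
1.15 -20.63 -1.72 -10.05
1.2 -21.16 -1.76 -10.97
1.25 -21.63 -1.8 -11.91
1.3 -22.06 -1.84 -12.88
1.35 -22.44 -1.87 -13.86
1.4 -22.77 -1.9 -14.87
1.45 -23.05 -1.92 -15.89
1.5 -23.28 -1.94 -16.92
```

Gripped. Swinging the lever to about 0.9 rad.

```bash
python3 -m pendant '[[-1.0,-0.09,0.1,0],[-2.1,-0.18,0.15,0],[-3.15,-0.26,0.15,0],[-4.2,-0.35,0.1,0],[-5.25,-0.44,0,0],[-6.3,-0.53,-0.17,0],[-7.3,-0.61,-0.4,0],[-8.35,-0.7,-0.65,0],[-9.35,-0.78,-1.0,0],[-10.35,-0.86,-1.32,0],[-11.3,-0.94,-1.75,0],[-12.27,-1.02,-2.2,0],[-13.2,-1.1,-2.7,0],[-14.1,-1.18,-3.26,0],[-15,-1.25,-3.85,0],[-15.8,-1.32,-4.5,0],[-16.6,-1.39,-5.2,0],[-17.37,-1.45,-5.9,0],[-17.37,-1.45,-5.9,0]]'
cat >> h.py <<'E'
P0=np.array([0.6721,-0.0870,0.2615])
def ang():
    s=sense();d=s['ee_pos']-P0;u=np.array([np.cos(.0832),np.sin(.0832)])
    x=d[:2]@u*1000+26;z=d[2]*1000+210;lat=d[:2]@[-u[1],u[0]]*1000
    th=np.arctan2(-x,z)+np.arctan2(26,210)
    # tangential pull (tool pushes lever) = -reaction along tangent
    t=np.array([-np.cos(th),0,-np.sin(th)])@np.eye(3); r=np.hypot(x,z)
    tt=np.array([-z,-x])/r if False else np.array([-z/r, x/r])
    tw=np.array([tt[0]*u[0],tt[0]*u[1],tt[1]]);F=s['contact_force']
    rr=np.array([x/r*u[0],x/r*u[1],z/r])
    print(f"t={s['time']:.2f} th={th:.3f} r={r:.1f} (212) lat={lat:.1f} pull={-F@tw:.1f} radial={F@rr:.1f}",s['ee_pos'].round(4),s['contact_force'].round(1))
E
python3 -c "
from h import *
ang()
save('sd10',capture('side')[0:220,150:360].repeat(2,0).repeat(2,1))"
```

```text
time: 13.7
ee_pos: [0.4982, -0.1029, 0.2022]
tcp_rot: [180.0, 0.1, 94.7]
contact_force: [-5.5, -2.0, 10.3]
gripper_width: 0.0163
t=13.70 th=0.902 r=211.6 (212) lat=-1.4 pull=3.3 radial=11.3 [ 0.4982 -0.1029  0.2022] [-5.5 -2.  10.3]
```

View pics/sd10.png

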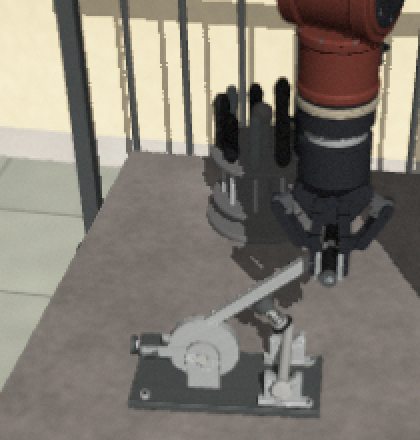

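The lever is at 0.90 rad, and the tool's radius of 211.6 mm matches the geometry's 212. I'll ease off the radial strain and go to about 1.08, then take small steps.

```bash
python3 -m pendant '[[-0.5,-0.03,-0.2,0],[-0.9,-0.06,-0.57,0],[-1.25,-0.09,-0.97,0],[-1.6,-0.12,-1.37,0],[-1.9,-0.15,-1.78,0],[-2.23,-0.17,-2.2,0],[-2.23,-0.17,-2.2,0],[-2.23,-0.17,-2.2,0]]' >/dev/null
python3 -c "
from h import *
ang()"
python3 -m pendant '[[-0.3,-0.02,-0.43,0],[-0.3,-0.02,-0.43,0],[-0.3,-0.02,-0.43,0]]' >/dev/null
python3 -c "
from h import *
ang()"
```

```text
t=14.55 th=1.040 r=212.0 (212) lat=-1.5 pull=4.5 radial=-3.1 [ 0.4787 -0.1047  0.1805] [ 5.5 -3.1  1.7]
t=14.85 th=1.068 r=212.0 (212) lat=-1.5 pull=4.0 radial=-4.3 [ 0.4751 -0.1049  0.1758] [ 6.2 -4.2  0.7]
```

```bash
A="from h import *
ang()"
python3 -m pendant '[[-0.14,-0.1,-0.43,0],[-0.14,-0.1,-0.43,0]]' >/dev/null; python3 -c "$A"
python3 -m pendant '[[-0.22,-0.02,-0.36,0],[-0.22,-0.02,-0.36,0]]' >/dev/null; python3 -c "$A"
python3 -m pendant '[[-0.22,-0.02,-0.36,0],[-0.22,-0.02,-0.36,0]]' >/dev/null; python3 -c "$A"
python3 -m pendant '[[-0.21,-0.02,-0.36,0],[-0.21,-0.02,-0.36,0]]' >/dev/null; python3 -c "$A"
```

```text
t=15.05 th=1.096 r=211.9 (212) lat=-1.6 pull=3.4 radial=4.7 [ 0.4718 -0.1053  0.1708] [-1.9 -0.9  5.4]
t=15.25 th=1.116 r=211.8 (212) lat=-1.5 pull=2.6 radial=4.5 [ 0.4696 -0.1054  0.1672] [-2.1 -2.9  4.6]
t=15.45 th=1.136 r=211.8 (212) lat=-1.5 pull=4.7 radial=5.7 [ 0.4672 -0.1056  0.1636] [-2.1 -2.7  7. ]
t=15.65 th=1.156 r=211.8 (212) lat=-1.6 pull=4.1 radial=6.6 [ 0.4651 -0.1058  0.16  ] [-3.3 -2.5  6.9]
```

```bash
A="from h import *
ang()"
python3 -m pendant '[[-0.1,-0.01,-0.19,0],[-0.1,-0.01,-0.19,0]]' >/dev/null; python3 -c "$A"
python3 -m pendant '[[-0.1,-0.01,-0.19,0],[-0.1,-0.01,-0.19,0]]' >/dev/null; python3 -c "$A"
python3 -m pendant '[[-0.1,-0.01,-0.19,0],[-0.1,-0.01,-0.19,0]]' >/dev/null; python3 -c "$A"
python3 -m pendant '[[-0.1,-0.01,-0.19,0],[-0.1,-0.01,-0.19,0]]' >/dev/null; python3 -c "$A"
```

```text
t=15.85 th=1.166 r=211.8 (212) lat=-1.5 pull=4.6 radial=7.2 [ 0.4641 -0.1059  0.1583] [-3.7 -2.3  7.6]
t=16.05 th=1.175 r=211.8 (212) lat=-1.6 pull=6.9 radial=7.9 [ 0.463  -0.106   0.1564] [-3.2 -2.4  9.9]
t=16.25 th=1.185 r=211.7 (212) lat=-1.6 pull=6.9 radial=8.3 [ 0.4621 -0.1061  0.1547] [-3.7 -2.5 10.1]
t=16.45 th=1.194 r=211.7 (212) lat=-1.6 pull=7.6 radial=9.9 [ 0.4611 -0.1062  0.1529] [-4.9 -1.8 11.4]
```

The pull is climbing toward the first click. Easing the radial load as I go on.

```bash
A="from h import *
ang()"
python3 -m pendant '[[-0.28,-0.02,-0.08,0],[-0.28,-0.02,-0.08,0]]' >/dev/null; python3 -c "$A"
python3 -m pendant '[[-0.1,-0.01,-0.19,0],[-0.1,-0.01,-0.19,0]]' >/dev/null; python3 -c "$A"
python3 -m pendant '[[-0.1,-0.01,-0.19,0],[-0.1,-0.01,-0.19,0]]' >/dev/null; python3 -c "$A"
python3 -m pendant '[[-0.1,-0.01,-0.19,0],[-0.1,-0.01,-0.19,0]]' >/dev/null; python3 -c "$A"
python3 -m pendant '[[-0.1,-0.01,-0.19,0],[-0.1,-0.01,-0.19,0]]' >/dev/null; python3 -c "$A"
```

```text
t=16.65 th=1.196 r=211.9 (212) lat=-1.7 pull=8.2 radial=-1.0 [ 0.4607 -0.1064  0.1527] [4.7 0.6 6.7]
t=16.85 th=1.206 r=211.9 (212) lat=-1.8 pull=9.4 radial=1.7 [ 0.4598 -0.1065  0.1508] [ 3.  -0.9  9.1]
t=17.05 th=1.215 r=211.9 (212) lat=-1.8 pull=12.6 radial=1.5 [ 0.4589 -0.1065  0.1491] [ 4.5 -0.  11.9]
t=17.25 th=1.228 r=212.1 (212) lat=-1.7 pull=2.9 radial=-4.3 [ 0.4575 -0.1066  0.1467] [ 5.2 -1.1  0.7]
t=17.45 th=1.242 r=212.1 (212) lat=-1.7 pull=4.3 radial=-6.0 [ 0.4562 -0.1067  0.1442] [7.3 0.1 1.2]
```

First click: the pull fell from 12.6 to 2.9 N at about 1.22 rad. The second should come near 1.32.

```bash
A="from h import *
ang()"
python3 -m pendant '[[-0.0,-0.01,-0.25,0],[-0.0,-0.01,-0.25,0]]' >/dev/null; python3 -c "$A"
python3 -m pendant '[[-0.09,-0.01,-0.19,0],[-0.09,-0.01,-0.19,0]]' >/dev/null; python3 -c "$A"
python3 -m pendant '[[-0.09,-0.01,-0.19,0],[-0.09,-0.01,-0.19,0]]' >/dev/null; python3 -c "$A"
python3 -m pendant '[[-0.09,-0.01,-0.2,0],[-0.09,-0.01,-0.2,0]]' >/dev/null; python3 -c "$A"
python3 -m pendant '[[-0.09,-0.01,-0.2,0],[-0.09,-0.01,-0.2,0]]' >/dev/null; python3 -c "$A"
```

```text
t=17.65 th=1.257 r=212.0 (212) lat=-1.6 pull=4.9 radial=-1.6 [ 0.4549 -0.1068  0.1413] [ 3.7 -1.3  3.8]
t=17.85 th=1.266 r=212.0 (212) lat=-1.6 pull=5.3 radial=-1.0 [ 0.4541 -0.1068  0.1395] [ 3.3 -2.2  4.4]
t=18.05 th=1.275 r=212.0 (212) lat=-1.7 pull=6.1 radial=-1.9 [ 0.4533 -0.1069  0.1377] [ 4.4 -1.6  4.8]
t=18.25 th=1.284 r=212.0 (212) lat=-1.7 pull=9.4 radial=-0.3 [ 0.4526 -0.107   0.136 ] [ 4.1 -0.9  8.5]
t=18.45 th=1.294 r=212.0 (212) lat=-1.7 pull=10.6 radial=0.2 [ 0.4518 -0.1071  0.1341] [ 4.1 -0.9  9.9]
```

```bash
A="from h import *
ang()"
python3 -m pendant '[[-0.09,-0.01,-0.2,0],[-0.09,-0.01,-0.2,0]]' >/dev/null; python3 -c "$A"
python3 -m pendant '[[-0.09,-0.01,-0.2,0],[-0.09,-0.01,-0.2,0]]' >/dev/null; python3 -c "$A"
python3 -m pendant '[[-0.09,-0.01,-0.2,0],[-0.09,-0.01,-0.2,0]]' >/dev/null; python3 -c "$A"
python3 -m pendant '[[-0.09,-0.01,-0.2,0],[-0.09,-0.01,-0.2,0]]' >/dev/null; python3 -c "$A"
```

```text
t=18.65 th=1.303 r=211.9 (212) lat=-1.8 pull=11.9 radial=2.4 [ 0.4511 -0.1072  0.1323] [ 2.3 -0.2 11.9]
t=18.85 th=1.312 r=211.9 (212) lat=-1.8 pull=13.9 radial=1.8 [ 0.4504 -0.1073  0.1305] [ 3.5  0.1 13.5]
t=19.05 th=1.324 r=212.1 (212) lat=-1.8 pull=5.4 radial=-2.7 [ 0.4493 -0.1074  0.1282] [ 4.6 -1.   4.1]
t=19.25 th=1.336 r=212.1 (212) lat=-1.8 pull=6.6 radial=-2.5 [ 0.4484 -0.1074  0.1259] [ 4.8 -1.   5.3]
```

Second click at about 1.318 (13.9 to 5.4 N). The third should be near 1.418.

```bash
A="from h import *
ang()"
python3 -m pendant '[[-0.06,-0.01,-0.2,0],[-0.06,-0.01,-0.2,0]]' >/dev/null; python3 -c "$A"
python3 -m pendant '[[-0.07,-0.01,-0.2,0],[-0.07,-0.01,-0.2,0]]' >/dev/null; python3 -c "$A"
python3 -m pendant '[[-0.07,-0.01,-0.2,0],[-0.07,-0.01,-0.2,0]]' >/dev/null; python3 -c "$A"
python3 -m pendant '[[-0.07,-0.01,-0.2,0],[-0.07,-0.01,-0.2,0]]' >/dev/null; python3 -c "$A"
python3 -m pendant '[[-0.07,-0.01,-0.2,0],[-0.07,-0.01,-0.2,0]]' >/dev/null; python3 -c "$A"
python3 -m pendant '[[-0.07,-0.01,-0.2,0],[-0.07,-0.01,-0.2,0]]' >/dev/null; python3 -c "$A"
```

```text
t=19.45 th=1.346 r=212.1 (212) lat=-1.8 pull=6.6 radial=-1.9 [ 0.4477 -0.1075  0.1239] [ 4.1 -0.6  5.6]
t=19.65 th=1.355 r=212.0 (212) lat=-1.8 pull=7.7 radial=-1.6 [ 0.447  -0.1076  0.122 ] [ 4.1 -0.4  6.7]
t=19.85 th=1.365 r=212.1 (212) lat=-1.8 pull=9.5 radial=-1.6 [ 0.4463 -0.1076  0.12  ] [ 4.7 -0.5  8.5]
t=20.05 th=1.374 r=212.0 (212) lat=-1.8 pull=10.3 radial=-0.8 [ 0.4458 -0.1077  0.1181] [3.9 1.1 9.5]
t=20.25 th=1.383 r=212.0 (212) lat=-1.9 pull=12.6 radial=-0.4 [ 0.4452 -0.1078  0.1163] [ 4.1  1.4 11.8]
t=20.45 th=1.393 r=212.0 (212) lat=-1.9 pull=12.0 radial=-0.4 [ 0.4445 -0.1078  0.1144] [ 3.9  1.  11.4]
```

```bash
A="from h import *
ang()"
python3 -m pendant '[[-0.07,-0.01,-0.2,0],[-0.07,-0.01,-0.2,0]]' >/dev/null; python3 -c "$A"
python3 -m pendant '[[-0.06,-0.01,-0.2,0],[-0.06,-0.01,-0.2,0]]' >/dev/null; python3 -c "$A"
```

```text
t=20.65 th=1.402 r=212.0 (212) lat=-1.9 pull=15.1 radial=0.8 [ 0.444  -0.1079  0.1125] [ 3.4  1.5 14.7]
t=20.85 th=1.411 r=212.0 (212) lat=-1.9 pull=16.5 radial=1.1 [ 0.4435 -0.108   0.1106] [ 3.2  3.6 16.2]
```

```bash
A="from h import *
ang()"
python3 -m pendant '[[-0.06,-0.01,-0.2,0],[-0.06,-0.01,-0.2,0]]' >/dev/null; python3 -c "$A"
```

```text
t=21.05 th=1.421 r=212.0 (212) lat=-1.9 pull=10.7 radial=-0.3 [ 0.4429 -0.108   0.1087] [ 3.   2.6 10.2]
```

```bash
A="from h import *
ang()"
python3 -m pendant '[[-0.06,-0.01,-0.2,0],[-0.06,-0.01,-0.2,0]]' >/dev/null; python3 -c "$A"
python3 -m pendant '[[-0.06,-0.01,-0.2,0],[-0.06,-0.01,-0.2,0]]' >/dev/null; python3 -c "$A"
```

```text
t=21.25 th=1.433 r=212.1 (212) lat=-1.9 pull=9.4 radial=-4.0 [ 0.4421 -0.1081  0.1062] [6.1 1.8 8.1]
t=21.45 th=1.443 r=212.1 (212) lat=-1.9 pull=10.5 radial=-2.5 [ 0.4416 -0.1081  0.1042] [4.9 2.  9.5]
```

Third click: 16.5 to 9.4 N at about 1.418 rad. One small step for margin, then hold and look.

```bash
A="from h import *
ang()"
python3 -m pendant '[[-0.05,-0.01,-0.2,0],[-0.05,-0.01,-0.2,0],[-0.05,-0.01,-0.2,0],[-0.05,-0.01,-0.2,0],[-0.05,-0.01,-0.2,0]]' >/dev/null; python3 -c "$A"
python3 - <<'E'
from h import *
for n,(r,c) in dict(scene=((220,400),(130,330)),side=((80,260),(180,380)),wrist=((100,420),(150,500))).items():
    im=capture(n)[r[0]:r[1],c[0]:c[1]]; k=3 if n!='wrist' else 1
    save(n+'11',cv2.resize(im,None,fx=k,fy=k,interpolation=2))
save('full11',capture('side')); ang(); print(sense()['dq'])
E
```

```text
t=21.95 th=1.452 r=212.1 (212) lat=-1.9 pull=11.9 radial=-2.8 [ 0.4412 -0.1082  0.1023] [ 5.4  2.  10.9]
t=22.15 th=1.452 r=212.1 (212) lat=-1.9 pull=11.8 radial=-2.5 [ 0.4412 -0.1082  0.1023] [ 5.1  2.7 10.8]
[-0.08518001 -0.04419813  0.06119772 -0.02224836 -0.09555216  0.03596462]
```

View pics/scene11.png

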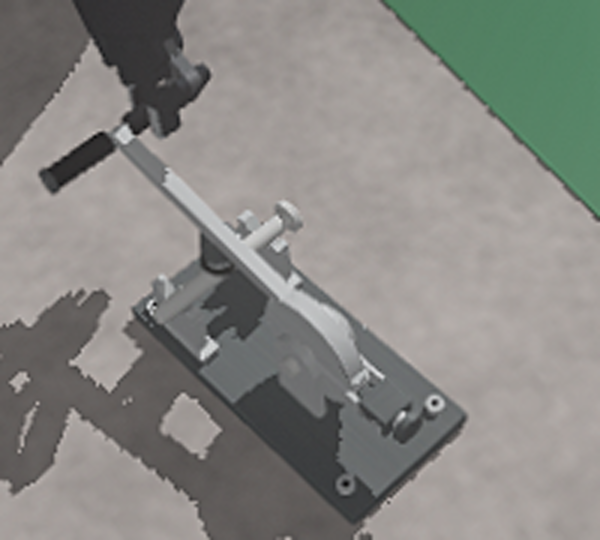

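View pics/side11.png

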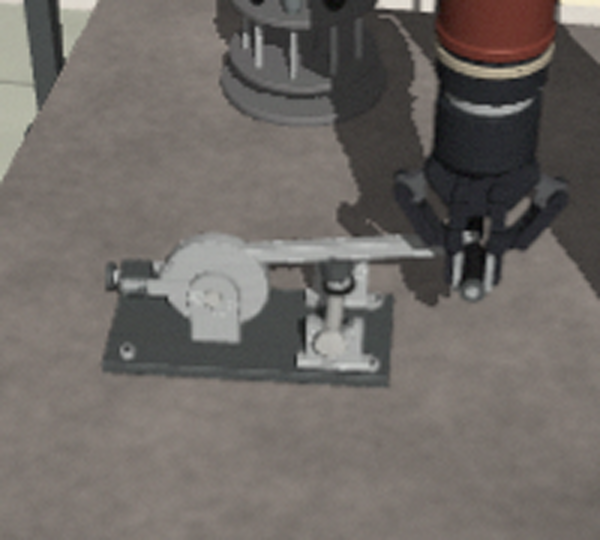

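View pics/wrist11.png

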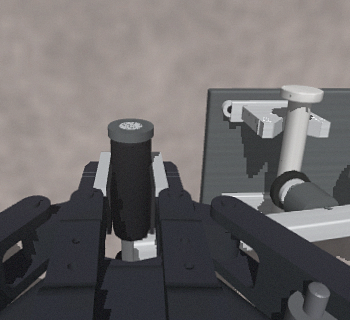

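View pics/full11.png

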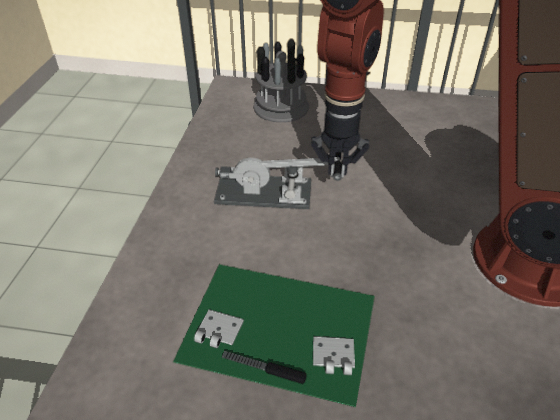

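The pad sits on the pin's middle, and the pin still lies in both notches with its head free. The lever is held still at 1.452 rad, and the leaves and file haven't moved. Handing in.

```bash
python3 -c "
from h import *
print(sign_off())"
```

```text
the job is handed in; nothing more can be done
None
```

The pin is lying in both V notches with its head free, and the lever is held down just past the third click. I handed the job in at about 22 s, inside the 72 s limit; no verdict was reported.

- **Pin:** I tipped it onto its side about its head's rim, gripped it again near its middle, and laid it in the notches. I let go of it before touching the lever.
- **Clicks:** I felt three, as sharp falls in the pull:

| Click | Lever angle (rad) | Pull before → after (N) |
|---|---|---|
| First | 1.22 | 12.6 → 2.9 |
| Second | 1.318 | 13.9 → 5.4 |
| Third | 1.418 | 16.5 → 9.4 |

- **Stopping point:** The fingers are holding the lever still at about 1.452 rad, with a pull of about 12 N. The fourth click would come at about 1.52 rad.
- **Last pictures:** The pad is on the pin's middle, and the hinge leaves and file lie where they were at the start.

Two readings were slightly off:
- The pull just after the third click was 9.4 N, a little above the 4 to 9 N you gave.
- The measured tool position was about 2 mm to one side along the lever's axis.

I could not measure the pad's force on the pin directly. I judged it from the pictures and the lever angle.

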